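# Draw one walnut dowel pin from the shuttle magazine

## Robot

A 6-joint arm with a two-finger parallel gripper is mounted at the origin on the work surface; the furniture and walls round the work are solid. World frame = base frame: x ahead of the robot, y to its left, z up, the work surface at z = 0. Lengths are in mm, angles in rad, forces in N, time in s.
With the tool pointing down it reaches from about 400 to 925 mm from the base axis. Payload 12.5 kg.
Tool frame: the origin (TCP) lies midway between the tips of the shut fingers; the grasp point (between the pads) lies 19 mm behind it; z points along the fingers, y is the line along which they close (so a half turn about z gives the same grasp; the last joint's range is limited). The gripper opens to 95 mm and grips with 3 to 60 N. Pads are 20 mm wide; open, the fingers measure 119 mm over their backs; the gripper's body (75 mm by 180 mm) begins 59 mm behind the grasp point.
Start: joints at [1.17, 0.491, 1.559, -0, 1.092, -0.106], TCP at [181.576, 598.061, 214.661] pointing down, gripper open.
Joint ranges: [-3.1, 3.1], [-0.84, 2.19], [0.05, 2.79], [-1.13, 4.28], [0.06, 2.93], [-2.69, 2.69]. Speed limits (rad/s): [2.22, 2.22, 2.79, 3.14, 3.14, 3.14].

## Interface

Orientations are given as [roll, pitch, yaw] about the fixed x, y, z axes, in that order (R = Rz(yaw) Ry(pitch) Rx(roll)).
In Python, from cell import state, read_camera, job_done gives the robot as it stands.
- The arm moves only by the tool carry_out, never from a script. Its argument "moves" is a list of rows, each an object with "slide": the shift along the tool's x, y, z as a fraction of full scale, a list of three; "spin": the turn about the tool's z as a fraction of full scale. A call has 1 to 12 rows; each row shifts and turns the commanded pose from where the row before left it, along the tool's axes as they then stand; what a row does not reach is not made up. Full scale, the value 1, is 0.4 m for a shift and 30 degrees for a turn. A row lasts 1/12 s, in which the tool goes at most 41.7 mm and 7.16 degrees, less where a joint would pass 70% of its speed; a pose out of reach is approached as far as the arm can. A call with a number of a shift or a turn outside -1 to 1 is refused whole. A call with a gripper value outside its range is refused whole. "hand" is the closure, from 0 (fully open) to 1 (shut), set as the call begins (left out, the last holds). The fingers move at their own pace and stop on an object; the grip force is fixed at half the most. Time passes only in rows, so rows that do not move let the fingers close. It gives the time, the measured TCP pose, the force, the opening and the grip force at its end, in the units of the state.
- state(): the state, without advancing time (a new reading comes with each control period).
- read_camera(name): name is "scene" or "top" or "wrist"; returns a dict with "color" (420x560x3 uint8, red, green, blue), "K" (3x3 intrinsics, pixels), "R" (3x3) and "t" (3): a world point X has camera coordinates R X + t. Camera axes: x right, y down, z forward; pixel columns grow to the right and rows downward; lengths in mm; the calibration is good to about 2 mm. A picture is of the moment at which its call begins. There is no depth.
- job_done(): hands the job in; it is judged then, once.
The state is a dict: "t": time; "joints": joint angles; "qvel": joint speeds; "tau": joint torques, N m; "eef_pos": TCP position; "tcp_rot": TCP orientation; "ft_force": force on the tool from outside, world axes, zero at the start; "moment": the same for the moment, N m; "opening": opening from 0.0 (shut) to 1.0 (fully open); "grip_force": force on a finger pad.
Only numpy, scipy, OpenCV 4.12 (cv2) and the standard library are available. Lean on these libraries where they do the work, as an engineer would, in place of code of your own. Each camera call takes 0.05 s, during which the arm holds its last target. There are 200 camera calls.

## Task

The next joint needs one dark (walnut) dowel pin: at the magazine that holds the dark pins, hook a fingertip behind the red lip of the shuttle and gently draw it out until one pin drops onto the ramp and rolls down into the pick-up trough. Then push the lip with a fingertip until the shuttle is fully home and the next pin has dropped into its window. Do not grip the lip or touch the pins, let out only the one, and leave the pale-pin magazine and everything else on the bench as it is.

Things in the scene. Friction and masses are not known exactly. Their poses are not given: they have to be found in the camera images.
- mag_dark: dark magazine, fixed to the bench, with three walnut-coloured (dark brown) dowel pins stacked in its tower; base block, tower back and trough wall are of the same wood, else both magazines look alike; they swap places. Origin: on the bench under the pin stack; -x = front, the way the shuttle is drawn out; z up. 235 mm long (x -157 to 78), 135 mm over its feet. Tower: x -20 to 20, y -56 to 56, up to z 106 mm. Shuttle plate: 86 mm wide, z 57 to 68 mm
- shuttle_dark (a joint): how far the dark magazine's shuttle is out, m: 0 home (as found), 0.058 out at its stop. Slides along the magazine's -x, 2.5 N friction, no spring, stays where left. The pin in its window drops onto the ramp at about 0.045 to 0.050 out and rolls into the trough; once home again (within 3 mm) the next pin drops into the window
- trough_dark (a point): middle of the dark magazine's pick-up trough floor, 8 mm above the bench and 137 mm in front (-x) of the magazine's origin, at the foot of the ramp that starts under the shuttle; the trough is 76 mm wide (y) and ends in a 23 mm high wall 11 mm in front of this point. Axes as the magazine's
- lip_dark (a point): top centre of the dark magazine's lip, a red upright strip at the shuttle's front end: 8 mm thick (x), 72 mm wide (y), top at z 100 mm, 32 mm above the shuttle plate. Back face 4 mm behind (+x) this point, front face 4 mm in front. Moves with the shuttle; at home 89 mm in front of the origin, with 64 mm of bare plate between lip and tower. Axes as the magazine's
- dowel_dark_1: walnut-coloured (dark brown) fluted dowel pin, 14 mm thick, 70 mm long, in the dark magazine: the lowest, lying in the shuttle's window at the start. Origin at its centre, y along its length.
- dowel_dark_2: walnut-coloured (dark brown) fluted dowel pin, 14 mm thick, 70 mm long, in the dark magazine: the middle one. Origin at its centre, y along its length.
- dowel_dark_3: walnut-coloured (dark brown) fluted dowel pin, 14 mm thick, 70 mm long, in the dark magazine: the top one. Origin at its centre, y along its length.
- mag_light: light magazine, fixed to the bench, with three beech-coloured (pale) dowel pins stacked in its tower; base block, tower back and trough wall are of the same wood, else both magazines look alike; they swap places. Origin: on the bench under the pin stack; -x = front, the way the shuttle is drawn out; z up. 235 mm long (x -157 to 78), 135 mm over its feet. Tower: x -20 to 20, y -56 to 56, up to z 106 mm. Shuttle plate: 86 mm wide, z 57 to 68 mm
- shuttle_light (a joint): how far the light magazine's shuttle is out, m: 0 home (as found), 0.058 out at its stop. Slides along the magazine's -x, 2.5 N friction, no spring, stays where left. The pin in its window drops onto the ramp at about 0.045 to 0.050 out and rolls into the trough; once home again (within 3 mm) the next pin drops into the window
- trough_light (a point): middle of the light magazine's pick-up trough floor, 8 mm above the bench and 137 mm in front (-x) of the magazine's origin, at the foot of the ramp that starts under the shuttle; the trough is 76 mm wide (y) and ends in a 23 mm high wall 11 mm in front of this point. Axes as the magazine's
- lip_light (a point): top centre of the light magazine's lip, a red upright strip at the shuttle's front end: 8 mm thick (x), 72 mm wide (y), top at z 100 mm, 32 mm above the shuttle plate. Back face 4 mm behind (+x) this point, front face 4 mm in front. Moves with the shuttle; at home 89 mm in front of the origin, with 64 mm of bare plate between lip and tower. Axes as the magazine's
- dowel_light_1: beech-coloured (pale) fluted dowel pin, 14 mm thick, 70 mm long, in the light magazine: the lowest, lying in the shuttle's window at the start. Origin at its centre, y along its length.
- dowel_light_2: beech-coloured (pale) fluted dowel pin, 14 mm thick, 70 mm long, in the light magazine: the middle one. Origin at its centre, y along its length.
- dowel_light_3: beech-coloured (pale) fluted dowel pin, 14 mm thick, 70 mm long, in the light magazine: the top one. Origin at its centre, y along its length.
- tenon_leg: oak leg with a tenon, 35 x 240 x 35 mm, lying on the bench; origin under its middle (bystander)
- try_square: try square, 185 x 110 x 15 mm, lying flat; origin under its middle (bystander)
- wedge_block: dark wooden wedge block, 30 x 70 x 20 mm; origin under its middle (bystander)
- tape_measure: yellow tape measure standing on edge near the far rim of the bench, 36 x 80 x 64 mm; origin under its middle (bystander)
- pin_hammer: pin hammer lying on the bench, 105 x 260 x 26 mm; origin under its middle (bystander)

How it is judged:
By the outcome, as a careful person would: the job done as asked, in the order asked, and still so for the second after the job is handed in, with the robot touching nothing.
It also fails if it takes over 45 s, if anything falls off the work surface, if the arm or the gripper's body presses on something with over 40 N, if the wrist force passes 120 N, or if a joint passes its speed limit or range.

## Working session

There is one attempt and no reset: what is moved stays moved. The work goes in short steps, Python scripts to look and compute and a tool call to move; the robot and the scene stay as the last step left them, time stands still between calls to the robot, and variables do not carry over. Pictures are saved under pics/ and viewed, at most 10 in all, crops included, and the job is handed in when it is done.

Besides the shell and the picture viewer there is one more tool, called in YAML: its name, and indented under it one key for each argument. carry_out: Moves the arm, as the interface text tells. Shift numbers are shares of 0.4 m and turn numbers shares of 30 degrees, none past 1 either way. Its arguments: {"type":"object","properties":{"moves":{"type":"array"},"hand":{"type":"number"}},"required":["moves"]}

```bash
mkdir -p pics; python3 - <<'E'
from cell import state, read_camera
import cv2,numpy as np,pickle
s=state();print(s['t'],s['eef_pos'],s['tcp_rot'],s['opening'])
d={n:read_camera(n) for n in('scene','top')}
pickle.dump(d,open('c0.pkl','wb'))
for n in d:
    cv2.imwrite(f'pics/{n}0.png',d[n]['color'][:,:,::-1]); print(n,d[n]['K'],d[n]['R'],d[n]['t'])
E
```

```text
0.0 [181.47252679 597.81669246 214.07703204] [-3.14050697e+00 -1.00304645e-04  2.84679702e+00] 0.9990292971570452
scene [[542.95798982   0.         270.78379123]
 [  0.         542.95798982 205.38676827]
 [  0.           0.           1.        ]] [[ 0.89857427 -0.43868803  0.01082087]
 [-0.19250264 -0.41622717 -0.88864935]
 [ 0.39434377  0.7964344  -0.45845963]] [-412.40433607  158.43056731 1111.35905361]
top [[386.99085194   0.         283.56320865]
 [  0.         386.99085194 212.24690657]
 [  0.           0.           1.        ]] [[ 0.00478762 -0.99994931  0.00885775]
 [-0.98631159 -0.00618195 -0.16477633]
 [ 0.16482273 -0.00794762 -0.98629119]] [-46.26020571 446.51177158 898.27687055]
```

View pics/top0.png

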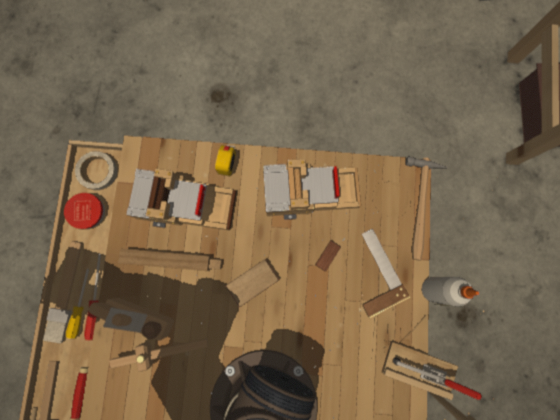

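View pics/scene0.png

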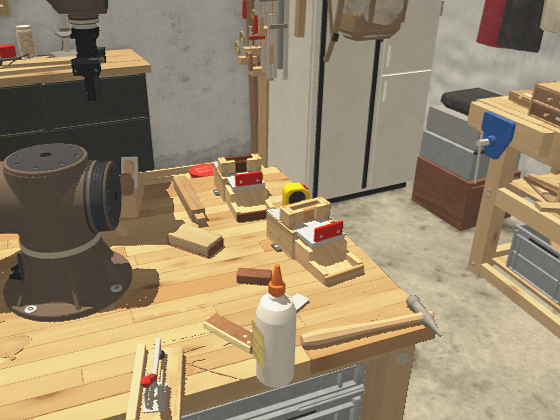

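The dark magazine is the left one in the top view: its dark tower is near (157,193) and its red lip near (199,199). In the scene view its lip is near (249,179) and it has a dark trough wall. The pale magazine's lip is near (337,182) in the top view.

```bash
cat > h.py <<'E'
import numpy as np,cv2,pickle
def ray(c,p):
    d=c['R'].T@np.linalg.inv(c['K'])@np.array([p[0],p[1],1.]); return -c['R'].T@c['t'],d
def onz(c,p,z):
    o,d=ray(c,p); return o+d*(z-o[2])/d[2]
def tri(c1,p1,c2,p2):
    o1,d1=ray(c1,p1);o2,d2=ray(c2,p2)
    s=np.linalg.lstsq(np.c_[d1,-d2],o2-o1,rcond=None)[0]
    a=o1+d1*s[0];b=o2+d2*s[1]; return (a+b)/2,np.linalg.norm(a-b)
def red(im,roi):
    x0,y0,x1,y1=roi; h=cv2.cvtColor(im,cv2.COLOR_RGB2HSV)
    m=(((h[...,0]<6)|(h[...,0]>172))&(h[...,1]>170)&(h[...,2]>70)).astype(np.uint8)
    k=np.zeros_like(m);k[y0:y1,x0:x1]=m[y0:y1,x0:x1]
    n,l,s,c=cv2.connectedComponentsWithStats(k); i=1+np.argmax(s[1:,4]); return (l==i),s[i],c[i]
E
python3 - <<'E'
from h import *
d=pickle.load(open('c0.pkl','rb'))
for n,roi in (('top',(185,170,215,230)),('scene',(225,165,272,195))):
    m,s,c=red(d[n]['color'],roi); cn=np.argwhere(m)[:,::-1]
    r=cv2.minAreaRect(cn.astype(np.float32)); b=cv2.boxPoints(r); print(n,s,c,b.tolist())
    for p in b: print(onz(d[n],p,100).round(1))
t=d['top']['color'][150:250,110:260,::-1]; t=cv2.resize(t,None,fx=5,fy=5,interpolation=cv2.INTER_CUBIC); cv2.imwrite('pics/z1.png',t)
t=d['scene']['color'][140:230,190:310,::-1]; cv2.imwrite('pics/z2.png',cv2.resize(t,None,fx=6,fy=6,interpolation=cv2.INTER_CUBIC))
E
```

```text
top [196 185   8  30 109] [199.44954128 200.05504587] [[195.0640106201172, 213.6479949951172], [200.29600524902344, 184.8719940185547], [204.1680145263672, 185.5760040283203], [198.93601989746094, 214.3520050048828]]
[431.8 155.6 100. ]
[498.2 146.5 100. ]
[496.7 137.6 100. ]
[430.3 146.8 100. ]
scene [235 171  27  15 280] [248.55       178.16428571] [[234.54563903808594, 174.3346710205078], [260.8296203613281, 170.75050354003906], [262.4239501953125, 182.4421844482422], [236.13995361328125, 186.02635192871094]]
[432. 154. 100.]
[501.3 146.8 100. ]
[474.9  81.3 100. ]
[409.1  89.1 100. ]
```

View pics/z1.png

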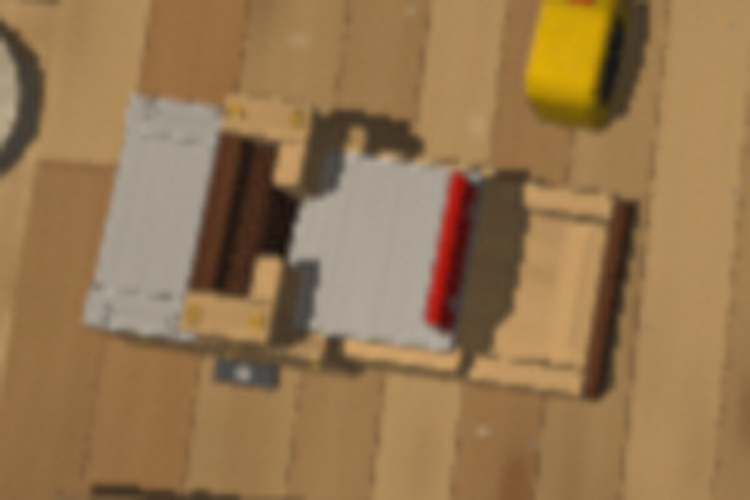

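View pics/z2.png

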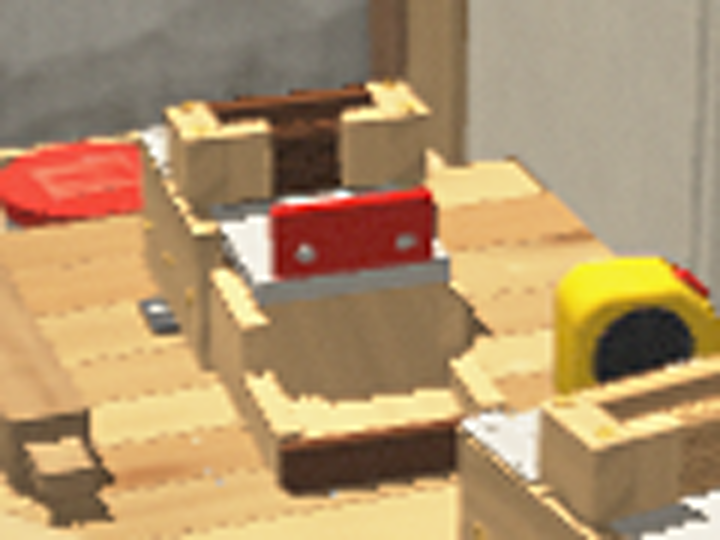

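The crops show the tower, the lip and the dark trough wall clearly. The lip's back edge agrees between both views to about 2 mm. I'll check the axis with the tower's rear edge, z1 (228,97)-(185,330), and the trough wall.

```bash
python3 - <<'E'
from h import *
d=pickle.load(open('c0.pkl','rb'));T=d['top'];S=d['scene']
f=lambda p:(110+(p[0]+.5)/5-.5,150+(p[1]+.5)/5-.5)
g=lambda p:(190+(p[0]+.5)/6-.5,140+(p[1]+.5)/6-.5)
for n,a,b,z in (('tower back',(228,97),(185,330),106),('tower side',(228,97),(310,109),106),('wall out',(634,200),(603,397),23),('plate side',(345,153),(455,168),68)):
    A,B=onz(T,f(a),z),onz(T,f(b),z); v=B-A; print(n,A.round(),B.round(),np.linalg.norm(v).round(1),np.degrees(np.arctan2(v[1],v[0])).round(1))
for n,a,b in (('lip TL',(430,325),(272,208)),('lip TR',(455,173),(432,190))): # back/front corner approx
    print(n,tri(T,f(a),S,g(b)))
for n,a,b in (('wall',(590,393),(280,440)),('wallR',(634,200),(465,420)),('towerL',(275,300),(272,123))): print(n,tri(T,f(a),S,g(b)))
E
```

```text
tower back [533. 249. 106.] [426. 262. 106.] 108.1 173.2
tower side [533. 249. 106.] [528. 212. 106.] 37.9 -98.1
wall out [505.  73.  23.] [407.  86.  23.] 99.1 172.7
plate side [517. 205.  68.] [510. 153.  68.] 52.7 -97.5
lip TL (array([431.15129183, 153.65623767, 100.35737556]), np.float64(3.235188376685853))
lip TR (array([501.3810746 , 145.6672912 ,  98.82961753]), np.float64(2.6896499979860407))
wall (array([408.75278683,  91.68635593,  25.95390104]), np.float64(0.4510506453822599))
wallR (array([495.70888837,  75.95828874,  25.44973497]), np.float64(18.7512389788845))
towerL (array([448.54879095, 217.50593539, 110.84499496]), np.float64(20.781047053965583))
```

carry_out:
  moves:
    - {"slide": [0, 0, 0], "spin": -0.163}
    - {"slide": [0, 0, 0], "spin": -0.163}
    - {"slide": [-0.04, -0.045, 0], "spin": 0}
    - {"slide": [-0.06, -0.067, 0], "spin": 0}
    - {"slide": [-0.06, -0.067, 0], "spin": 0}
    - {"slide": [-0.06, -0.067, 0], "spin": 0}
    - {"slide": [-0.06, -0.067, 0], "spin": 0}
    - {"slide": [-0.06, -0.067, 0], "spin": 0}
    - {"slide": [-0.06, -0.067, 0], "spin": 0}
    - {"slide": [-0.06, -0.067, 0], "spin": 0}
    - {"slide": [-0.04, -0.045, 0], "spin": 0}
    - {"slide": [0, 0, 0], "spin": 0}
  hand: 1

```text
t: 1.1
eef_pos: [354.2, 348.5, 214.6]
tcp_rot: [-3.141, 0.0, 3.014]
ft_force: [0.5, 0.0, -0.5]
opening: 0.215
grip_force: 0.0
```

carry_out:
  moves:
    - {"slide": [-0.04, -0.0445, 0], "spin": 0}
    - {"slide": [-0.06, -0.066, 0], "spin": 0}
    - {"slide": [-0.06, -0.066, 0], "spin": 0}
    - {"slide": [-0.06, -0.066, 0], "spin": 0}
    - {"slide": [-0.06, -0.066, 0], "spin": 0}
    - {"slide": [-0.06, -0.066, 0], "spin": 0}
    - {"slide": [0, 0, 0.05], "spin": 0}
    - {"slide": [0, 0, 0.06], "spin": 0}
    - {"slide": [0, 0, 0.04], "spin": 0}
    - {"slide": [0, 0, 0.02], "spin": 0}
    - {"slide": [0, 0, 0], "spin": 0}
    - {"slide": [0, 0, 0], "spin": 0}

```text
t: 2.1
eef_pos: [468.8, 186.3, 146.8]
tcp_rot: [-3.142, -0.0, 3.018]
ft_force: [-0.4, -0.2, 0.4]
opening: 0.007
grip_force: 0.0
```

```bash
cat > look.py <<'E'
import sys
from h import *
from cell import state,read_camera
k=sys.argv[1]; s=state(); print(s['t'],s['eef_pos'].round(1) if hasattr(s['eef_pos'],'round') else s['eef_pos'],s['opening'])
d={n:read_camera(n) for n in('scene','top','wrist')}; pickle.dump(d,open(f'c{k}.pkl','wb'))
a=cv2.resize(d['scene']['color'][120:235,190:310],(400,383),interpolation=cv2.INTER_CUBIC)
b=cv2.resize(d['top']['color'][150:250,115:235],(400,333),interpolation=cv2.INTER_CUBIC)
w=cv2.resize(d['wrist']['color'],(400,300))
o=np.zeros((600,800,3),np.uint8);o[:383,:400]=a;o[:300,400:]=w;o[300:600,400:]=b[:300]
cv2.imwrite(f'pics/l{k}.png',o[:,:,::-1])
E
python3 look.py 1
```

```text
2.1 [468.8 186.3 146.8] 0.007411750558625815
```

View pics/l1.png

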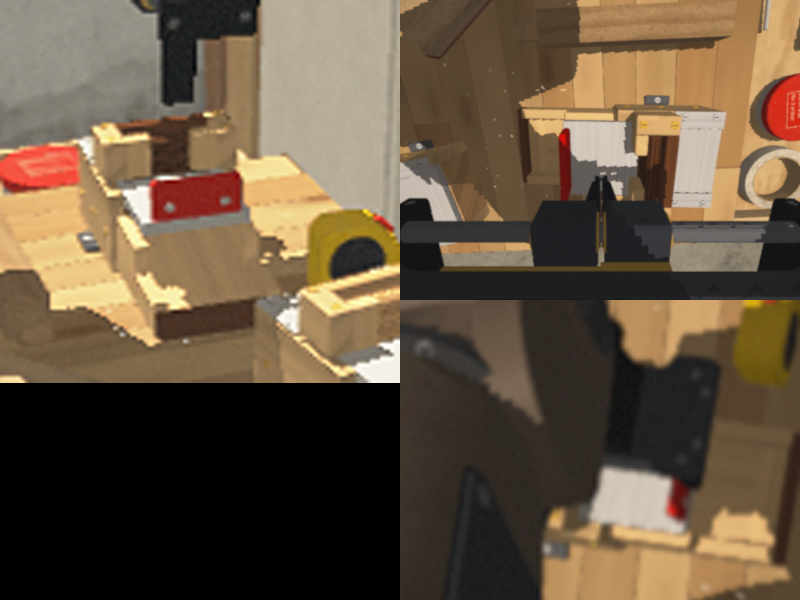

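The wrist view shows the shut fingertips at (600,180), over the bare plate. The lip is at x≈565 and the tower at x≈640, so I can go down.

carry_out:
  moves:
    - {"slide": [0, -0.01, 0.02], "spin": 0}
    - {"slide": [0, 0, 0.04], "spin": 0}
    - {"slide": [0, 0, 0.04], "spin": 0}
    - {"slide": [0, 0, 0.035], "spin": 0}
    - {"slide": [0, 0, 0.025], "spin": 0}
    - {"slide": [0, 0, 0.01], "spin": 0}
    - {"slide": [0, 0, 0], "spin": 0}
    - {"slide": [0, 0, 0], "spin": 0}
    - {"slide": [0, 0, 0], "spin": 0}

```text
t: 3.0
eef_pos: [468.7, 182.1, 79.3]
tcp_rot: [3.141, 0.001, 3.017]
ft_force: [-0.6, -0.7, -0.3]
opening: 0.002
grip_force: 0.0
```

carry_out:
  moves:
    - {"slide": [0, -0.006, 0], "spin": 0}
    - {"slide": [0, -0.006, 0], "spin": 0}
    - {"slide": [0, -0.006, 0], "spin": 0}
    - {"slide": [0, -0.006, 0], "spin": 0}
    - {"slide": [0, -0.005, 0], "spin": 0}
    - {"slide": [0, -0.005, 0], "spin": 0}
    - {"slide": [0, -0.005, 0], "spin": 0}
    - {"slide": [0, -0.005, 0], "spin": 0}
    - {"slide": [0, -0.005, 0], "spin": 0}

```text
t: 3.75
eef_pos: [465.8, 162.3, 78.6]
tcp_rot: [3.141, 0.0, 3.017]
ft_force: [0.5, -0.4, -0.5]
opening: 0.002
grip_force: 0.0
```

carry_out:
  moves:
    - {"slide": [0, -0.004, 0], "spin": 0}
    - {"slide": [0, -0.004, 0], "spin": 0}
    - {"slide": [0, -0.004, 0], "spin": 0}
    - {"slide": [0, -0.004, 0], "spin": 0}

```text
t: 4.08
eef_pos: [465.0, 156.2, 78.6]
tcp_rot: [3.141, -0.0, 3.017]
ft_force: [-0.5, 2.8, -0.6]
opening: 0.001
grip_force: 1.6
```

Contact: the force is 2.8 N, which matches the shuttle friction. I'll keep drawing gently.

carry_out:
  moves:
    - {"slide": [0, -0.005, 0], "spin": 0}
    - {"slide": [0, -0.005, 0], "spin": 0}
    - {"slide": [0, -0.006, 0], "spin": 0}
    - {"slide": [0, -0.006, 0], "spin": 0}
    - {"slide": [0, -0.006, 0], "spin": 0}
    - {"slide": [0, -0.006, 0], "spin": 0}
    - {"slide": [0, -0.006, 0], "spin": 0}
    - {"slide": [0, -0.006, 0], "spin": 0}
    - {"slide": [0, -0.006, 0], "spin": 0}
    - {"slide": [0, -0.006, 0], "spin": 0}

```text
t: 4.92
eef_pos: [462.0, 132.9, 78.6]
tcp_rot: [3.142, -0.0, 3.017]
ft_force: [-2.5, 3.9, -0.1]
opening: 0.006
grip_force: 1.6
```

```bash
cat > lip.py <<'E'
from h import *
from cell import state,read_camera
s=state(); f=np.array([-.124,-.992])
def q(im,c): m,st,ce=red(im,(222,165,290,225)); return (onz(c,ce,84)[:2]@f),st
S0=pickle.load(open('c0.pkl','rb'))['scene']; S=read_camera('scene')
a,_=q(S0['color'],S0); b,st=q(S['color'],S)
print('t',s['t'],'shuttle out',round(b-a,1),st,'force along front',np.array(s['ft_force'][:2])@f)
E
python3 lip.py
```

```text
t 4.9167 shuttle out 29.3 [238 176  28  15 293] force along front -3.5277372203482105
```

carry_out:
  moves:
    - {"slide": [0, -0.006, 0], "spin": 0}
    - {"slide": [0, -0.006, 0], "spin": 0}
    - {"slide": [0, -0.006, 0], "spin": 0}
    - {"slide": [0, -0.006, 0], "spin": 0}
    - {"slide": [0, -0.006, 0], "spin": 0}
    - {"slide": [0, -0.006, 0], "spin": 0}
    - {"slide": [0, -0.005, 0], "spin": 0}
    - {"slide": [0, -0.004, 0], "spin": 0}

```text
t: 5.63
eef_pos: [459.9, 115.0, 78.6]
tcp_rot: [3.142, -0.0, 3.017]
ft_force: [-2.6, 3.4, -0.1]
opening: 0.003
grip_force: 1.5
```

```bash
python3 lip.py; python3 look.py 2
```

```text
t 5.6333 shuttle out 47.6 [240 179  28  15 303] force along front -3.0842419424740415
5.6833 [459.9 114.9  78.6] -0.0008023603172227041
```

View pics/l2.png

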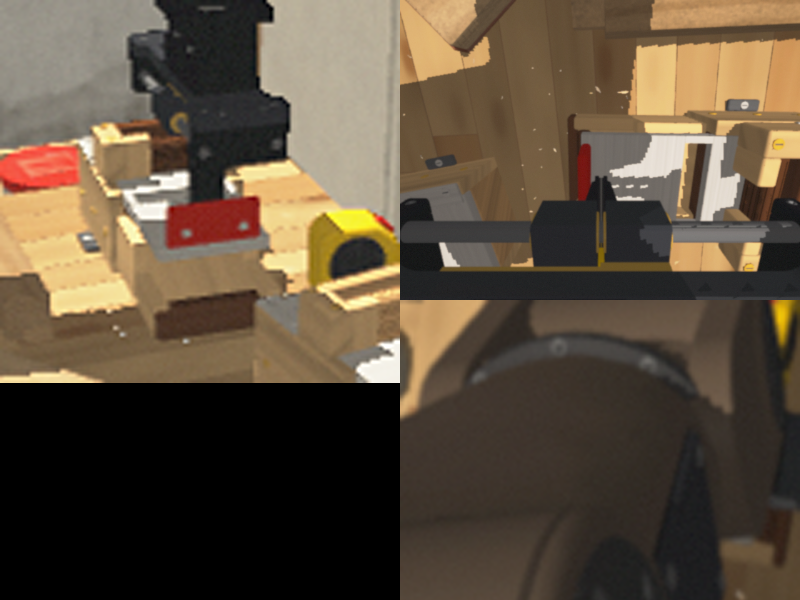

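The wrist view shows the shuttle window out in front of the tower at (700,180) and apparently empty. The scene view shows something dark behind the trough wall at (205,295). I'll draw a few mm more to be sure, staying short of the stop.

carry_out:
  moves:
    - {"slide": [0, -0.003, 0], "spin": 0}
    - {"slide": [0, -0.003, 0], "spin": 0}
    - {"slide": [0, -0.003, 0], "spin": 0}
    - {"slide": [0, -0.002, 0], "spin": 0}
    - {"slide": [0, 0, 0], "spin": 0}
    - {"slide": [0, 0, 0], "spin": 0}
    - {"slide": [0, 0, 0], "spin": 0}
    - {"slide": [0, 0, 0], "spin": 0}
    - {"slide": [0, 0, 0], "spin": 0}
    - {"slide": [0, 0, 0], "spin": 0}
    - {"slide": [0, 0, 0], "spin": 0}

```text
t: 6.75
eef_pos: [459.4, 110.9, 78.6]
tcp_rot: [3.142, -0.0, 3.018]
ft_force: [2.0, 0.9, 0.7]
opening: 0.004
grip_force: 0.6
```

```bash
python3 lip.py; python3 - <<'E'
from cell import read_camera
import cv2,numpy as np
a=read_camera('scene')['color'][165:235,205:290]; w=read_camera('wrist')['color'][150:330]
o=np.zeros((560,800,3),np.uint8); o[:280,:340]=cv2.resize(a,(340,280),interpolation=cv2.INTER_CUBIC); o[300:557]=cv2.resize(w,(800,257))
cv2.imwrite('pics/l3.png',o[:,:,::-1])
E
```

```text
t 6.75 shuttle out 51.6 [241 180  27  15 306] force along front -1.1181442567530493
```

View pics/l3.png

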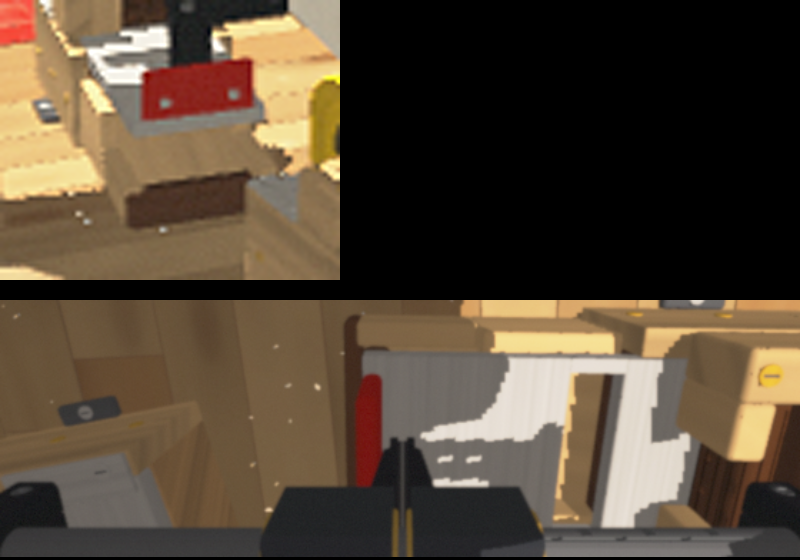

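The dark patch behind the trough wall has grown, and the window shows ramp. I'll back off, lift, and move out in front of the lip, then confirm the pin before pushing.

carry_out:
  moves:
    - {"slide": [0, 0.01, 0], "spin": 0}
    - {"slide": [0, 0.01, 0], "spin": 0}
    - {"slide": [0, 0, -0.03], "spin": 0}
    - {"slide": [0, 0, -0.06], "spin": 0}
    - {"slide": [0, 0, -0.06], "spin": 0}
    - {"slide": [0, 0, -0.02], "spin": 0}
    - {"slide": [0, 0, 0], "spin": 0}
    - {"slide": [0, -0.05, 0], "spin": 0}
    - {"slide": [0, -0.06, 0], "spin": 0}
    - {"slide": [0, -0.05, 0], "spin": 0}
    - {"slide": [0, -0.03, 0], "spin": 0}
    - {"slide": [0, 0, 0], "spin": 0}

```text
t: 7.9
eef_pos: [450.3, 42.0, 145.5]
tcp_rot: [-3.141, -0.002, 3.016]
ft_force: [-0.5, 0.2, -0.3]
opening: 0.003
grip_force: 0.0
```

```bash
python3 lip.py; python3 look.py 4
```

```text
t 7.9 shuttle out 52.0 [241 180  27  15 302] force along front -0.09040976554757404
7.95 [450.5  42.9 145.6] 0.001493452724704738
```

View pics/l4.png

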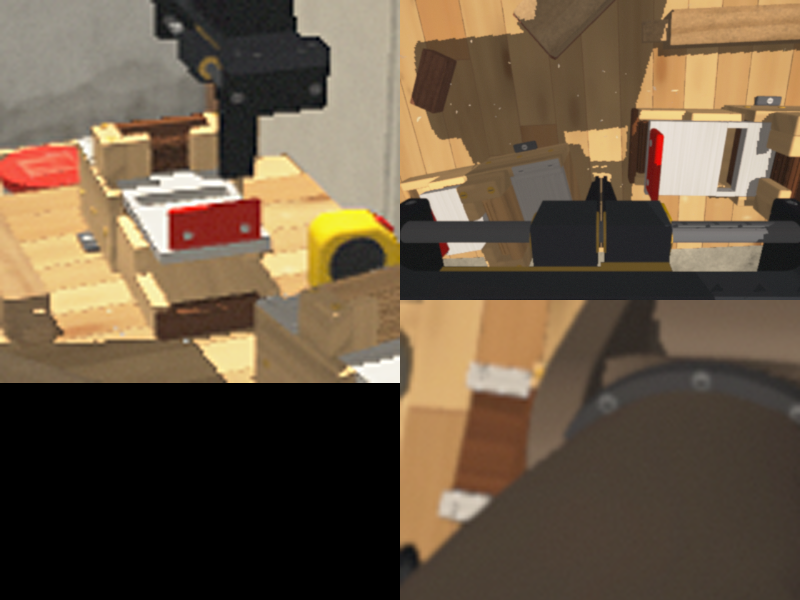

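The wrist view shows the brown pin lying in the trough in front of the lip at (640,145), and the window at (733,160) is empty. The scene view shows the pin behind the trough wall at (205,310). I'll move in a little, go down, and push.

carry_out:
  moves:
    - {"slide": [0, 0.02, 0], "spin": 0}
    - {"slide": [0, 0.02, 0], "spin": 0}
    - {"slide": [0, 0, 0.03], "spin": 0}
    - {"slide": [0, 0, 0.05], "spin": 0}
    - {"slide": [0, 0, 0.05], "spin": 0}
    - {"slide": [0, 0, 0.025], "spin": 0}
    - {"slide": [0, 0, 0], "spin": 0}
    - {"slide": [0, 0, 0], "spin": 0}

```text
t: 8.77
eef_pos: [452.9, 60.2, 84.5]
tcp_rot: [3.142, -0.001, 3.018]
ft_force: [1.0, -0.5, 0.2]
opening: 0.004
grip_force: 0.0
```

carry_out:
  moves:
    - {"slide": [0, 0.008, 0], "spin": 0}
    - {"slide": [0, 0.008, 0], "spin": 0}
    - {"slide": [0, 0.008, 0], "spin": 0}
    - {"slide": [0, 0.006, 0], "spin": 0}
    - {"slide": [0, 0.005, 0], "spin": 0}
    - {"slide": [0, 0.005, 0], "spin": 0}
    - {"slide": [0, 0.005, 0], "spin": 0}
    - {"slide": [0, 0.006, 0], "spin": 0}
    - {"slide": [0, 0.007, 0], "spin": 0}
    - {"slide": [0, 0.008, 0], "spin": 0}
    - {"slide": [0, 0.008, 0], "spin": 0}
    - {"slide": [0, 0.008, 0], "spin": 0}

```text
t: 9.77
eef_pos: [457.1, 92.0, 84.6]
tcp_rot: [-3.141, 0.0, 3.018]
ft_force: [0.6, -2.7, 0.3]
opening: 0.004
grip_force: 1.6
```

carry_out:
  moves:
    - {"slide": [0, 0.008, 0], "spin": 0}
    - {"slide": [0, 0.008, 0], "spin": 0}
    - {"slide": [0, 0.008, 0], "spin": 0}
    - {"slide": [0, 0.008, 0], "spin": 0}
    - {"slide": [0, 0.008, 0], "spin": 0}
    - {"slide": [0, 0.006, 0], "spin": 0}
    - {"slide": [0, 0.005, 0], "spin": 0}

```text
t: 10.35
eef_pos: [459.7, 112.4, 84.7]
tcp_rot: [3.141, 0.0, 3.018]
ft_force: [2.1, -3.7, 0.1]
opening: 0.004
grip_force: 1.5
```

```bash
python3 lip.py
```

```text
t 10.35 shuttle out 30.4 [238 176  27  15 205] force along front 3.4191606222508066
```

carry_out:
  moves:
    - {"slide": [0, 0.007, 0], "spin": 0}
    - {"slide": [0, 0.007, 0], "spin": 0}
    - {"slide": [0, 0.007, 0], "spin": 0}
    - {"slide": [0, 0.007, 0], "spin": 0}
    - {"slide": [0, 0.006, 0], "spin": 0}

```text
t: 10.82
eef_pos: [461.4, 125.9, 84.6]
tcp_rot: [3.141, 0.0, 3.018]
ft_force: [1.9, -3.4, 0.2]
opening: 0.008
grip_force: 1.6
```

carry_out:
  moves:
    - {"slide": [0, 0.003, 0], "spin": 0}
    - {"slide": [0, 0.003, 0], "spin": 0}
    - {"slide": [0, 0.003, 0], "spin": 0}

```text
t: 11.07
eef_pos: [461.7, 129.3, 84.6]
tcp_rot: [3.141, 0.0, 3.018]
ft_force: [2.9, -3.4, 0.2]
opening: 0.005
grip_force: 1.4
```

carry_out:
  moves:
    - {"slide": [0, 0.003, 0], "spin": 0}
    - {"slide": [0, 0.003, 0], "spin": 0}

```text
t: 11.23
eef_pos: [462.0, 131.6, 84.6]
tcp_rot: [3.142, 0.0, 3.017]
ft_force: [1.3, -3.1, 0.4]
opening: 0.006
grip_force: 1.3
```

carry_out:
  moves:
    - {"slide": [0, 0.003, 0], "spin": 0}
    - {"slide": [0, 0.003, 0], "spin": 0}

```text
t: 11.4
eef_pos: [462.3, 134.1, 84.6]
tcp_rot: [3.141, -0.0, 3.017]
ft_force: [1.3, -2.2, 1.0]
opening: 0.007
grip_force: 1.2
```

carry_out:
  moves:
    - {"slide": [0, 0.003, 0], "spin": 0}
    - {"slide": [0, 0, 0], "spin": 0}

```text
t: 11.57
eef_pos: [462.3, 135.4, 84.6]
tcp_rot: [3.141, -0.0, 3.018]
ft_force: [0.3, -1.4, -0.0]
opening: 0.007
grip_force: 0.5
```

carry_out:
  moves:
    - {"slide": [0, 0.003, 0], "spin": 0}
    - {"slide": [0, 0.003, 0], "spin": 0}

```text
t: 11.73
eef_pos: [462.6, 137.6, 84.6]
tcp_rot: [3.142, -0.0, 3.017]
ft_force: [1.5, -2.2, 0.7]
opening: 0.007
grip_force: 1.3
```

carry_out:
  moves:
    - {"slide": [0, 0.003, 0], "spin": 0}
    - {"slide": [0, 0.003, 0], "spin": 0}

```text
t: 11.9
eef_pos: [462.6, 138.4, 84.6]
tcp_rot: [-3.139, -0.001, 3.019]
ft_force: [0.6, -31.2, 6.6]
opening: 0.006
grip_force: 16.0
```

The force jumped to 31 N, so the shuttle is at its hard stop and home. I'll back off, lift, and inspect.

carry_out:
  moves:
    - {"slide": [0, -0.01, 0], "spin": 0}
    - {"slide": [0, -0.02, 0], "spin": 0}
    - {"slide": [0, -0.03, 0], "spin": 0}
    - {"slide": [0, 0, -0.04], "spin": 0}
    - {"slide": [0, 0, -0.08], "spin": 0}
    - {"slide": [0, 0, -0.08], "spin": 0}
    - {"slide": [0, 0, -0.08], "spin": 0}
    - {"slide": [0, 0, -0.04], "spin": 0}
    - {"slide": [-0.01, 0, 0], "spin": 0}
    - {"slide": [0, 0, 0], "spin": 0}

```text
t: 12.73
eef_pos: [464.5, 115.1, 213.0]
tcp_rot: [3.141, 0.002, 3.017]
ft_force: [0.1, 0.2, -0.9]
opening: 0.004
grip_force: 0.0
```

```bash
python3 lip.py; python3 look.py 5
```

```text
t 12.7333 shuttle out 0.2 [235 172  27  14 278] force along front -0.18711493206869761
12.7833 [463.8 115.1 212. ] 0.004331013998199586
```

View pics/l5.png

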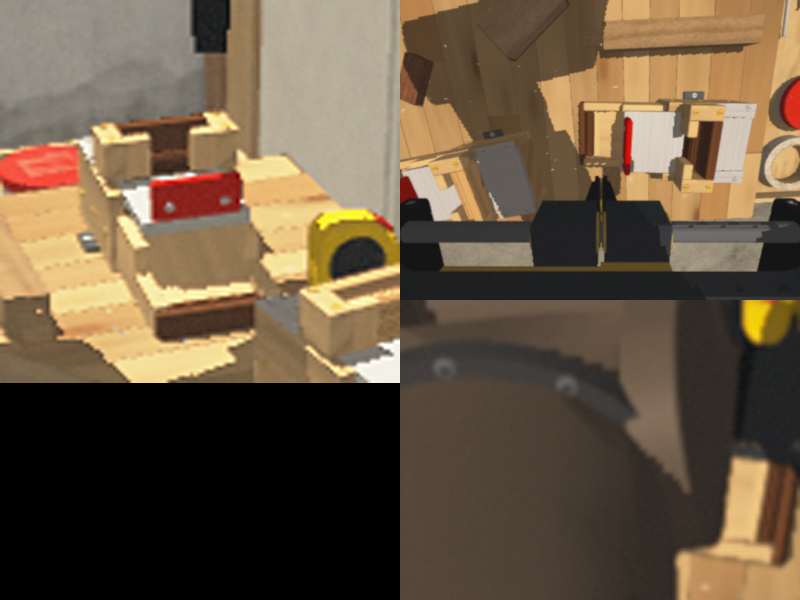

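The shuttle measures 0.2 mm from home, and one pin lies in the trough along its wall: scene (205,308), wrist (588,135). The stack in the tower sits lower than before, and the arm is clear.

```bash
python3 -c "from cell import job_done;print(job_done())"
```

```text
the job is handed in; nothing more can be done
None
```

I released one walnut pin into the dark magazine's trough and pushed the shuttle home to its stop; the stack looks one pin lower, so the next pin appears to have dropped, though I didn't see it in the window itself. The job is handed in, with no verdict returned.

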